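# Open the die drawer and hold its sprung cover at the index arm

## Task

Pull the white-fronted die drawer of the label press cabinet all the way out. Then lift the yellow sprung cover inside it by its bar and hold it in line with (at the same angle as) the red index arm beside it, with the drawer still fully out, so that a colleague can change a die; do not push the red arm, and leave the bottle, the label roll and the cardboard cup where they stand. The program finishes while the gripper is still holding the cover there, at rest: let go, it springs shut.

Things in the scene. Friction and masses are not known exactly. Their poses are not given: they have to be found in the camera images.
- cabinet: fixed blue and white cabinet, 270 deep, 260 wide, 138 high. Origin: centre of the lower edge of its front face, on the table. Its +x axis points into the cabinet (away from the front), z up; the drawer slides out along its -x axis. A stand with a label roll, up to 95 above the cabinet's top, begins 160 behind the front. The whole cabinet is placed and turned (up to 0.35 rad) differently each time.
- drawer (a joint): how far the white-fronted drawer is out, m: 0 shut, 0.17 at its end stop (fully out). It starts shut or up to 30 mm ajar, slides with about 9 N friction and stays where it is left.
- drawer_handle (a point): middle of the dark steel bar handle on the drawer front: bar 10 diameter, 80 long, level and parallel to the front, its centre line 42 in front of the drawer face, 116 above the table and 22 below the cabinet's top. The drawer front's upper edge is 124 above the table. Axes as the cabinet's.
- cover: yellow cover in the drawer, 128 long, 180 wide, 6 thick, level when shut. Origin: middle of its black bar handle (10 diameter, 80 long, parallel to the hinge), 110 before the hinge axis and 45 above the cover's mid-plane; when shut 103 above the table, 50 behind the drawer's front face (front 12 thick). Axes turn with the cover: x towards the hinge, y along it, z its normal (upright when shut).
- cover_front (a point): middle of the cover's front edge, 130 from the hinge axis. Axis: level, parallel to the drawer front, 58 above the table, 10 before the cabinet's front when fully out; the cover's front swings up to 1.3 rad. Spring and weight pull it shut (5 to 7 N at the bar when shut, 9 to 12 N at 0.75 rad); let go, it springs shut. Reachable from above only with the drawer out. Axes as the cover's.
- index: red index arm beside the cover's left (+y) edge, on the same hinge axis: 85 long from the axis, 6 thick, 8 high, black scale behind it. Origin: its free end; x points along the arm to the axis, y along the axis. It slopes up from the axis by the wanted cover angle, set between 0.35 and 0.80 rad each time: the cover is right when its x axis is parallel to the arm's. Very stiff, not to be moved.
- ink_bottle_mid (a point): bystander: orange bottle with red cap, 52 diameter, 130 high, standing to the left (+y) of the cabinet front; this point is at half height
- label_roll_mid (a point): bystander: white label roll, 90 diameter, 60 high, lying flat to the right (-y) of the cabinet front; this point is at half height
- core_cup_mid (a point): bystander: brown cardboard cup, 70 diameter, 85 high, to the left (+y) of the cabinet, farther back than the bottle; this point is at half height

How it is judged:
By the outcome, as a careful person would: the job done as asked, in the order asked, and still so for the second after the job is handed in, while the arm keeps its last pose, push and grip.
It also fails if it takes over 48 s, if anything falls off the work surface, if the arm or the gripper's body presses on something with over 40 N, if the wrist force passes 120 N, or if a joint passes its speed limit or range.

## Robot

A 6-joint arm with a two-finger parallel gripper is mounted at the origin on the work surface. World frame = base frame: x ahead of the robot, y to its left, z up, the work surface at z = 0. Lengths are in m, angles in rad, forces in N, time in s.
With the tool pointing down it reaches from about 0.3 to 0.95 m from the base axis. Payload 3.1 kg.
Tool frame: the origin (TCP) lies midway between the tips of the shut fingers; the grasp point (between the pads) lies 19 mm behind it; z points along the fingers, y is the line along which they close (so a half turn about z gives the same grasp; the last joint's range is limited). The gripper opens to 85 mm and grips with 20 to 120 N. Pads are 22 mm wide; open, the fingers measure 114 mm over their backs; the gripper's body (76 mm by 85 mm) begins 54 mm behind the grasp point. The pads swing forward as they close: fully open they stand 13 mm farther back than shut.
Start: joints at [1.251, 0.308, 1.634, -0, 1.2, -0.07], TCP at [0.155, 0.606, 0.231] pointing down, gripper open.
Joint ranges: [-3.06, 3.06], [-0.79, 1.96], [0.05, 2.63], [-1.19, 4.34], [0.05, 2.64], [-2.94, 2.94]. Speed limits (rad/s): [2.79, 2.79, 3.14, 3.14, 3.14, 3.14].

## Interface

Orientations are given as a unit quaternion [w, x, y, z].
In Python, from bench import robot gives the robot as it stands. The module is installed in compiled form; this text tells all that it offers.
- The arm moves only by the tool jog_arm, never from a script. Its argument "targets" is a list of rows, each an object of numbers: "tx", "ty", "tz": the shift along the world's x, y, z in cm; "yaw": the turn about the world's z in degrees. In form: [{"tx": .., "ty": .., "tz": .., "yaw": ..}, ...]. A call has 1 to 8 rows; each row is the pose to reach, as a shift and turn from the pose commanded when the call began; what a row does not reach only later rows make up. A row lasts 1/10 s, in which the tool goes at most 50 mm and 8.59 degrees, less where a joint would pass 70% of its speed; a pose out of reach is approached as far as the arm can. A call with a gripper value outside its range is refused whole. "fingers" is the finger opening in cm, from 0 to 8.54, set as the call begins (left out, the last holds). The fingers move at their own pace and stop on an object; "squeeze" is the grip in N (left out, the last holds). Time passes only in rows, so rows that repeat a pose let the fingers close. It gives the time, the measured TCP pose, the force and the opening at its end, in the units of the state.
- robot.get_state(): the state, without advancing time (a new reading comes with each control period).
- robot.get_image(name): name is "side" or "top"; returns a dict with "color" (420x560x3 uint8, red, green, blue), "fx", "fy", "cx", "cy" (pixels), "rvec" (rotation vector, rad) and "tvec" (3), from world to camera coordinates, as OpenCV has them. Camera axes: x right, y down, z forward; pixel columns grow to the right and rows downward; lengths in m; the calibration is good to about 2 mm. A picture is of the moment at which its call begins. There is no depth.
- robot.finish_job(): hands the job in, once; it reports no verdict.
Trained networks look in a picture, given as the dict that the camera call returned (one of the last four; its "shot" number tells which), for a name from the list of things; names that differ only in an ending like _2 or _b are one class to them, and where a whole thing is asked for, a point or a joint stands for the part that bears it (a point fixed in the world has none). Each returns a list of dicts, best first, with "p" (0 to 1); they miss things now and then, are a little off and sometimes report something else, mostly with a low value. They report only what shows in the picture. A call takes as long as a camera call.
- robot.boxes_of(picture, name): "location" ([row, column] in pixels, amid what is visible of it).
The state is a dict: "time": time; "joint_positions": joint angles; "dq": joint speeds; "tau": joint torques, N m; "tcp_pos": TCP position; "tcp_rot": TCP orientation; "contact_force": force on the tool from outside, world axes, zero at the start; "wrist_torque": the same for the moment, N m; "width": opening from 0.0 (shut) to 1.0 (fully open).
Only numpy, scipy, OpenCV 4.12 (cv2) and the standard library are available. Lean on these libraries where they do the work, as an engineer would, in place of code of your own. Each camera call takes 0.05 s, during which the arm holds its last target. There are 200 camera calls.

## Working session

There is one attempt and no reset: what is moved stays moved. The work goes in short steps, Python scripts to look and compute and a tool call to move; the robot and the scene stay as the last step left them, time stands still between calls to the robot, and variables do not carry over. Pictures are saved under pics/ and viewed, on a budget of 10 in all, crops included, one or two more only if the job needs it, and the job is handed in when it is done.

Besides the shell and the picture viewer there is one more tool, called after "Emit:" in YAML: its name, and indented under it one key for each argument. jog_arm: Moves the arm, as the interface text tells. Its arguments: {"type":"object","properties":{"targets":{"type":"array","items":{"type":"object","properties":{"tx":{"type":"number"},"ty":{"type":"number"},"tz":{"type":"number"},"yaw":{"type":"number"}}}},"fingers":{"type":"number"},"squeeze":{"type":"number"}},"required":["targets"]}

```bash
mkdir -p pics; cat > h.py <<'E'
import numpy as np, cv2
from bench import robot
def P(im):
    R=cv2.Rodrigues(np.array(im["rvec"],float))[0]; t=np.array(im["tvec"],float).reshape(3)
    K=np.array([[im["fx"],0,im["cx"]],[0,im["fy"],im["cy"]],[0,0,1.]]); return K,R,t
def proj(im,X):
    K,R,t=P(im); c=(np.atleast_2d(X)@R.T+t)@K.T; return c[:,:2]/c[:,2:]
def tri(a,uva,b,uvb):
    Ka,Ra,ta=P(a);Kb,Rb,tb=P(b)
    X=cv2.triangulatePoints(Ka@np.c_[Ra,ta],Kb@np.c_[Rb,tb],np.array(uva,float).reshape(2,1),np.array(uvb,float).reshape(2,1)).ravel();return X[:3]/X[3]
def atz(im,uv,z):
    K,R,t=P(im); d=R.T@np.linalg.solve(K,[uv[0],uv[1],1]); c=-R.T@t; return c+d*(z-c[2])/d[2]
def save(im,n): cv2.imwrite(f"pics/{n}.png",im["color"][:,:,::-1])
E
python3 - <<'E'
from h import *
np.set_printoptions(precision=3,suppress=True)
s=robot.get_state();print(s)
I={n:robot.get_image(n) for n in("side","top")}
cv2.imwrite("pics/a.png",cv2.resize(np.hstack([I["side"]["color"],I["top"]["color"]])[:,:,::-1],None,fx=.71,fy=.71))
for n in I:
    save(I[n],n+"0");K,R,t=P(I[n]);print(n,-R.T@t,R[2],K[0,0])
for k in "cabinet drawer drawer_handle cover index ink_bottle_mid label_roll_mid core_cup_mid".split():
    r={n:robot.boxes_of(I[n],k) for n in I}
    print(k,[(n,[(np.round(d["location"]),round(d["p"],2)) for d in r[n][:2]]) for n in I], end=' ')
    if r["side"] and r["top"]: print(tri(I["side"],r["side"][0]["location"][::-1],I["top"],r["top"][0]["location"][::-1]))
    else: print()
E
```

```text
{'time': 0.0, 'joint_positions': array([ 1.251,  0.309,  1.635,  0.   ,  1.2  , -0.07 ]), 'dq': array([ 0.   , -0.   ,  0.001, -0.002,  0.   , -0.001]), 'tau': array([  0.001, -41.525, -27.667,  -0.   ,   0.01 ,  -0.   ]), 'tcp_pos': array([0.154, 0.605, 0.23 ]), 'tcp_rot': array([-0.   ,  0.125,  0.992, -0.001]), 'contact_force': array([-0.427, -0.179,  0.08 ]), 'wrist_torque': array([ 0.004, -0.016,  0.014]), 'width': 0.9990742201831977}
side [0.566 0.877 0.724] [ 0.047 -0.797 -0.602] 451.69442886951856
top [0.585 0.068 0.911] [ 0.023 -0.028 -0.999] 411.68986126609997
cabinet [('side', [(array([196., 192.]), 0.73)]), ('top', [(array([ 99., 322.]), 0.58)])] [ 0.834 -0.038  0.075]
drawer [('side', [(array([211., 252.]), 0.83)]), ('top', [(array([167., 301.]), 0.93)])] [0.685 0.008 0.07 ]
drawer_handle [('side', [(array([211., 248.]), 0.94)]), ('top', [(array([168., 304.]), 0.86)])] [0.692 0.001 0.065]
cover [('side', []), ('top', [])] 
index [('side', []), ('top', [])] 
ink_bottle_mid [('side', [(array([286., 289.]), 0.74)]), ('top', [(array([217., 188.]), 0.61)])] [0.587 0.24  0.057]
label_roll_mid [('side', [(array([186., 304.]), 0.98)]), ('top', [(array([218., 392.]), 0.75)])] [ 0.57  -0.196  0.012]
core_cup_mid [('side', [(array([265., 220.]), 0.7)]), ('top', [(array([141., 218.]), 0.93)])] [0.741 0.177 0.05 ]
```

View pics/a.png

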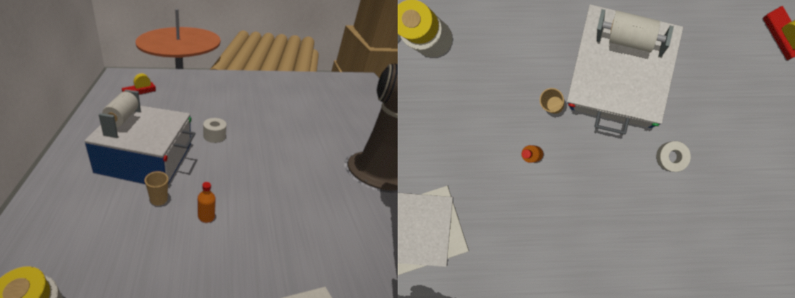

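The pictures show the cabinet at the upper left of the side view and upper middle of the top view. The drawer is nearly shut, with the bar at about top (301,178). The bottle and cup are on its left, and the label roll on its right. I'll zoom in next.

```bash
python3 - <<'E'
import cv2,numpy as np
s=cv2.imread("pics/side0.png")[130:290,110:310]; t=cv2.imread("pics/top0.png")[0:200,200:400]
s=cv2.resize(s,None,fx=2,fy=2);t=cv2.resize(t[:,:],None,fx=2,fy=2)
s=cv2.copyMakeBorder(s,0,80,0,0,0)
cv2.imwrite("pics/b.png",np.hstack([s,t]))
E
```

```text
(no output)
```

View pics/b.png

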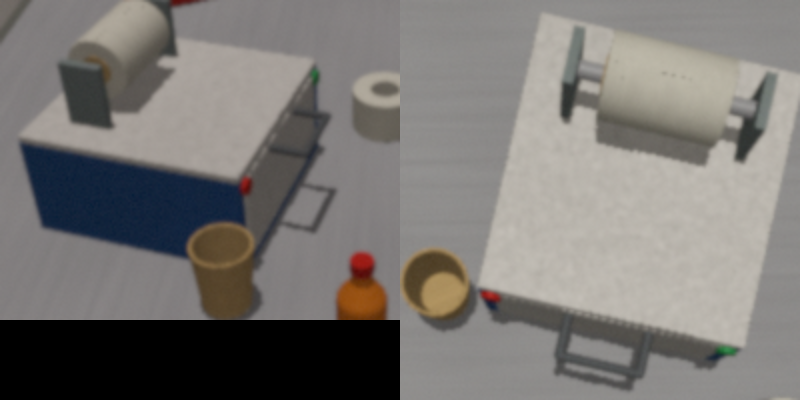

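The top crop shows the front top corners at about (240,144) and (372,172), and the handle bar runs (280,178) to (318,187). The side crop shows two bar-like shapes. One may be a shadow, so I'll check by projection.

```bash
cat >> h.py <<'E'
np.set_printoptions(precision=4,suppress=True)
E
python3 - <<'E'
from h import *
T=robot.get_image("top");S=robot.get_image("side")
L=atz(T,(240,144),.138);Rr=atz(T,(372.5,172.5),.138);print(L,Rr,np.linalg.norm(L-Rr))
a=atz(T,(280,178.5),.116);b=atz(T,(318.5,187.5),.116);print(a,b,np.linalg.norm(a-b))
BL=atz(T,(270.5,7),.138);BR=atz(T,(400,37),.138);print(BL,BR)
d=L-Rr; print("yaw",np.arctan2(d[1],d[0])-np.pi/2); d=a-b;print("yawbar",np.arctan2(d[1],d[0])-np.pi/2)
d=BL-L;print(np.arctan2(d[1],d[0]),np.linalg.norm(d));d=BR-Rr;print(np.arctan2(d[1],d[0]),np.linalg.norm(d))
print("cropside",(proj(S,[a,b,L,Rr,BL])-[110,130])*2)
E
```

```text
[0.7207 0.1259 0.138 ] [ 0.6629 -0.1233  0.138 ] 0.2558095936512702
[0.6565 0.0515 0.116 ] [ 0.6377 -0.0227  0.116 ] 0.07659469856258874
[0.9808 0.0637 0.138 ] [ 0.9214 -0.1826  0.138 ]
yaw -0.22818725890435054
yawbar -0.24734323328396157
-0.234773297655359 0.2674543874477059
-0.22554528477091604 0.2652824925626958
cropside [[306.2341 153.075 ]
 [327.1456 117.0493]
 [239.1873 176.0314]
 [312.6529  58.276 ]
 [ 18.5683 135.6105]]
```

The upper shape is the real bar; the lower one is its shadow. Cabinet yaw is about -0.23, and the bar centre is near (0.647, 0.014). I'll approach now.

Emit:
jog_arm:
  targets:
    - {"tx": 49,"ty": -59,"tz": 0,"yaw": -88.8}
    - {"tx": 49,"ty": -59,"tz": 0,"yaw": -88.8}
    - {"tx": 49,"ty": -59,"tz": 0,"yaw": -88.8}
    - {"tx": 49,"ty": -59,"tz": 0,"yaw": -88.8}
    - {"tx": 49,"ty": -59,"tz": 0,"yaw": -88.8}
    - {"tx": 49,"ty": -59,"tz": 0,"yaw": -88.8}
    - {"tx": 49,"ty": -59,"tz": 0,"yaw": -88.8}
    - {"tx": 49,"ty": -59,"tz": 0,"yaw": -88.8}
  fingers: 4
  squeeze: 60

```text
time: 1.8
tcp_pos: [0.4112, 0.2963, 0.2317]
tcp_rot: [0.0, 0.665, 0.747, 0.001]
contact_force: [0.7, -0.0, 0.5]
width: 0.467
```

```bash
python3 - <<'E'
from h import *
T=robot.get_image("top");S=robot.get_image("side")
print(tri(S,(270,207.5),T,(280,178.5)),tri(S,(273.5,189),T,(318.5,187.5)))
s=robot.get_state();print(s["time"],s["tcp_pos"],s["tcp_rot"],s["width"])
q=s["tcp_rot"];print(np.degrees(np.arctan2(q[2]**2-q[1]**2,2*q[1]*q[2])))
E
```

```text
[0.648  0.0513 0.1142] [ 0.6379 -0.0229  0.1145]
1.9 [0.4138 0.2936 0.2318] [0.0015 0.6663 0.7456 0.0004] 0.47112085653712543
6.428919968546313
```

Emit:
jog_arm:
  targets:
    - {"tx": 23,"ty": -27.9,"tz": 0,"yaw": -19.5}
    - {"tx": 23,"ty": -27.9,"tz": 0,"yaw": -19.5}
    - {"tx": 23,"ty": -27.9,"tz": 0,"yaw": -19.5}
    - {"tx": 23,"ty": -27.9,"tz": 0,"yaw": -19.5}
    - {"tx": 23,"ty": -27.9,"tz": 0,"yaw": -19.5}
    - {"tx": 23,"ty": -27.9,"tz": 0,"yaw": -19.5}
    - {"tx": 23,"ty": -27.9,"tz": 0,"yaw": -19.5}
    - {"tx": 23,"ty": -27.9,"tz": -4,"yaw": -19.5}

```text
time: 2.7
tcp_pos: [0.6488, 0.0151, 0.1981]
tcp_rot: [0.006, 0.781, 0.625, 0.006]
contact_force: [1.2, 1.1, 1.3]
width: 0.471
```

```bash
python3 - <<'E'
from h import *
T=robot.get_image("top");S=robot.get_image("side")
s=robot.get_state();print(s["time"],s["tcp_pos"],s["tcp_rot"],s["width"])
q=s["tcp_rot"];print(np.degrees(np.arctan2(q[2]**2-q[1]**2,2*q[1]*q[2])))
s=cv2.resize(S["color"][130:290,160:360,::-1],None,fx=2,fy=2);t=cv2.resize(T["color"][80:240,200:400,::-1],None,fx=2,fy=2)
cv2.imwrite("pics/c.png",np.hstack([s,t]))
E
```

```text
2.8 [0.6375 0.0176 0.1857] [-0.0032  0.7808  0.6247 -0.0036] 0.4669141016113282
-12.675780094670676
```

View pics/c.png

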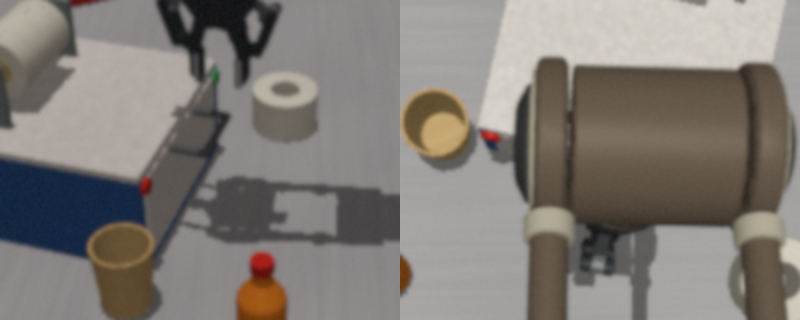

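The fingers are above the bar, straddling it at about side crop (225,75). I'll let it settle before descending.

Emit:
jog_arm:
  targets:
    - {"tx": 0}
    - {"tx": 0}
    - {"tx": 0}
    - {"tx": 0}
    - {"tx": 0}

```text
$.targets[0]: bad value
```

Emit:
jog_arm:
  targets:
    - {"tx": 0,"ty": 0,"tz": 0,"yaw": 0}
    - {"tx": 0,"ty": 0,"tz": 0,"yaw": 0}
    - {"tx": 0,"ty": 0,"tz": 0,"yaw": 0}
    - {"tx": 0,"ty": 0,"tz": 0,"yaw": 0}

```text
time: 3.2
tcp_pos: [0.6407, 0.02, 0.1931]
tcp_rot: [0.001, 0.78, 0.626, 0.001]
contact_force: [-0.7, -0.1, 0.1]
width: 0.47
```

Emit:
jog_arm:
  targets:
    - {"tx": 0.3,"ty": -0.5,"tz": -2,"yaw": -0.5}
    - {"tx": 0.3,"ty": -0.5,"tz": -4,"yaw": -0.5}
    - {"tx": 0.3,"ty": -0.5,"tz": -6,"yaw": -0.5}
    - {"tx": 0.3,"ty": -0.5,"tz": -8,"yaw": -0.5}
    - {"tx": 0.3,"ty": -0.5,"tz": -9.6,"yaw": -0.5}
    - {"tx": 0.3,"ty": -0.5,"tz": -9.6,"yaw": -0.5}
    - {"tx": 0.3,"ty": -0.5,"tz": -9.6,"yaw": -0.5}

```text
time: 3.9
tcp_pos: [0.6433, 0.0141, 0.0957]
tcp_rot: [0.0, 0.783, 0.622, 0.0]
contact_force: [0.7, 0.7, 0.4]
width: 0.47
```

Emit:
jog_arm:
  targets:
    - {"tx": 0,"ty": 0,"tz": 0,"yaw": 0}
    - {"tx": 0,"ty": 0,"tz": 0,"yaw": 0}
    - {"tx": 0,"ty": 0,"tz": 0,"yaw": 0}
    - {"tx": 0,"ty": 0,"tz": 0,"yaw": 0}
    - {"tx": 0,"ty": 0,"tz": 0,"yaw": 0}
    - {"tx": 0,"ty": 0,"tz": 0,"yaw": 0}
  fingers: 0
  squeeze: 60

```text
time: 4.5
tcp_pos: [0.6467, 0.0134, 0.0974]
tcp_rot: [0.003, 0.783, 0.622, 0.003]
contact_force: [4.7, -0.6, -0.6]
width: 0.094
```

Emit:
jog_arm:
  targets:
    - {"tx": -1.46,"ty": 0.34,"tz": 0,"yaw": 0}
    - {"tx": -3.41,"ty": 0.79,"tz": 0,"yaw": 0}
    - {"tx": -5.36,"ty": 1.25,"tz": 0,"yaw": 0}
    - {"tx": -7.3,"ty": 1.7,"tz": 0,"yaw": 0}
    - {"tx": -9.25,"ty": 2.16,"tz": 0,"yaw": 0}
    - {"tx": -11.2,"ty": 2.61,"tz": 0,"yaw": 0}
    - {"tx": -13.1,"ty": 3.06,"tz": 0,"yaw": 0}
    - {"tx": -14.6,"ty": 3.4,"tz": 0,"yaw": 0}

```text
time: 5.3
tcp_pos: [0.5025, 0.0494, 0.0974]
tcp_rot: [0.003, 0.784, 0.621, 0.007]
contact_force: [12.1, 5.6, -7.1]
width: 0.091
```

Emit:
jog_arm:
  targets:
    - {"tx": -0.39,"ty": 0.09,"tz": 0,"yaw": 0}
    - {"tx": -0.78,"ty": 0.18,"tz": 0,"yaw": 0}
    - {"tx": -0.97,"ty": 0.23,"tz": 0,"yaw": 0}
    - {"tx": -0.97,"ty": 0.23,"tz": 0,"yaw": 0}
    - {"tx": -0.97,"ty": 0.23,"tz": 0,"yaw": 0}

```text
time: 5.8
tcp_pos: [0.4928, 0.0518, 0.0974]
tcp_rot: [0.003, 0.784, 0.621, 0.006]
contact_force: [8.7, 6.0, -5.1]
width: 0.092
```

Emit:
jog_arm:
  targets:
    - {"tx": -0.39,"ty": 0.09,"tz": 0,"yaw": 0}
    - {"tx": -0.58,"ty": 0.14,"tz": 0,"yaw": 0}
    - {"tx": -0.58,"ty": 0.14,"tz": 0,"yaw": 0}

```text
time: 6.1
tcp_pos: [0.4873, 0.0532, 0.0974]
tcp_rot: [0.003, 0.784, 0.621, 0.006]
contact_force: [10.1, 5.7, -5.9]
width: 0.094
```

Emit:
jog_arm:
  targets:
    - {"tx": -0.29,"ty": 0.07,"tz": 0,"yaw": 0}
    - {"tx": -0.48,"ty": 0.11,"tz": 0,"yaw": 0}
    - {"tx": -0.48,"ty": 0.11,"tz": 0,"yaw": 0}

```text
time: 6.4
tcp_pos: [0.4847, 0.0539, 0.0974]
tcp_rot: [0.005, 0.783, 0.621, 0.008]
contact_force: [14.4, 4.1, -11.6]
width: 0.091
```

Emit:
jog_arm:
  targets:
    - {"tx": -0.2,"ty": 0.05,"tz": 0,"yaw": 0}
    - {"tx": -0.39,"ty": 0.09,"tz": 0,"yaw": 0}
    - {"tx": -0.39,"ty": 0.09,"tz": 0,"yaw": 0}

```text
time: 6.7
tcp_pos: [0.4848, 0.0539, 0.0975]
tcp_rot: [0.008, 0.783, 0.622, 0.011]
contact_force: [23.3, 1.3, -22.7]
width: 0.092
```

End stop reached: force rises with no further travel. I'll relax, release, lift and step aside to look.

Emit:
jog_arm:
  targets:
    - {"tx": 0.3,"ty": -0.07,"tz": 0,"yaw": 0}
    - {"tx": 0.6,"ty": -0.14,"tz": 0,"yaw": 0}
    - {"tx": 0.6,"ty": -0.14,"tz": 0,"yaw": 0}

```text
time: 7.0
tcp_pos: [0.4847, 0.0539, 0.0974]
tcp_rot: [0.002, 0.784, 0.621, 0.006]
contact_force: [8.6, 5.3, -4.8]
width: 0.092
```

Emit:
jog_arm:
  targets:
    - {"tx": 0,"ty": 0,"tz": 0,"yaw": 0}
    - {"tx": 0,"ty": 0,"tz": 0,"yaw": 0}
    - {"tx": 0,"ty": 0,"tz": 0,"yaw": 0}
    - {"tx": 0,"ty": 0,"tz": 0,"yaw": 0}
  fingers: 4

```text
time: 7.4
tcp_pos: [0.4784, 0.0521, 0.0953]
tcp_rot: [-0.0, 0.783, 0.622, -0.0]
contact_force: [-0.6, 0.4, -0.2]
width: 0.464
```

Emit:
jog_arm:
  targets:
    - {"tx": 0,"ty": 0,"tz": 3,"yaw": 0}
    - {"tx": 0,"ty": 0,"tz": 6,"yaw": 0}
    - {"tx": 0,"ty": 0,"tz": 10,"yaw": 0}
    - {"tx": -2,"ty": -4,"tz": 11,"yaw": 0}
    - {"tx": -4,"ty": -9,"tz": 11,"yaw": 0}
    - {"tx": -6,"ty": -14,"tz": 11,"yaw": 0}
    - {"tx": -8,"ty": -19,"tz": 11,"yaw": 0}
    - {"tx": -9,"ty": -24,"tz": 11,"yaw": 0}

```text
time: 8.2
tcp_pos: [0.3899, -0.1768, 0.2053]
tcp_rot: [-0.0, 0.783, 0.622, -0.0]
contact_force: [1.3, -0.6, -0.1]
width: 0.462
```

```bash
python3 - <<'E'
from h import *
T=robot.get_image("top");S=robot.get_image("side")
save(S,"side1");save(T,"top1")
for k in "drawer_handle cover cover_front index".split():
  for n,i in(("S",S),("T",T)): print(k,n,[(np.round(d["location"],1),round(d["p"],2)) for d in robot.boxes_of(i,k)[:2]])
s=cv2.resize(S["color"][140:290,200:350,::-1],None,fx=4,fy=4);cv2.imwrite("pics/d.png",s)
cv2.imwrite("pics/e.png",cv2.resize(T["color"][100:300,220:400,::-1],None,fx=3,fy=3))
s=robot.get_state();print(s["time"],s["tcp_pos"],s["tcp_rot"],s["width"])
E
```

```text
drawer_handle S [(array([224.8, 280.7]), 0.76)]
drawer_handle T [(array([205.1, 296.3]), 0.85)]
cover S [(array([219. , 280.7]), 0.61)]
cover T [(array([198.6, 298.1]), 0.8)]
cover_front S [(array([219.5, 282.2]), 0.72)]
cover_front T []
index S []
index T [(array([170.2, 257.2]), 0.47)]
8.7 [ 0.3921 -0.1744  0.2051] [-0.0003  0.7821  0.6232 -0.    ] 0.4682644818384908
```

View pics/d.png

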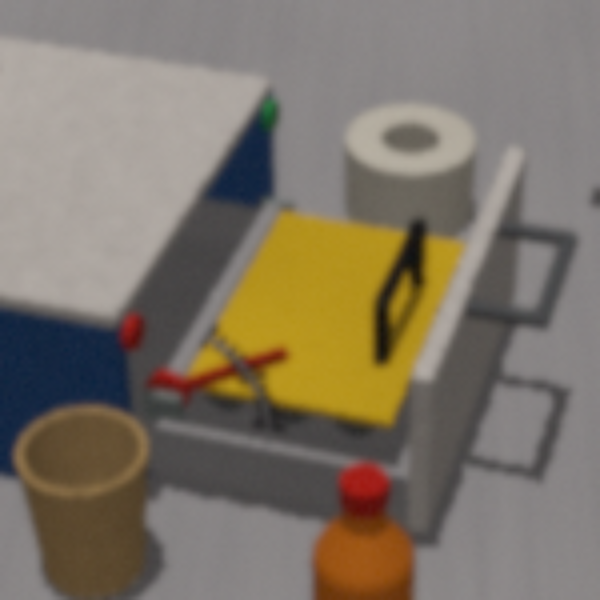

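View pics/e.png

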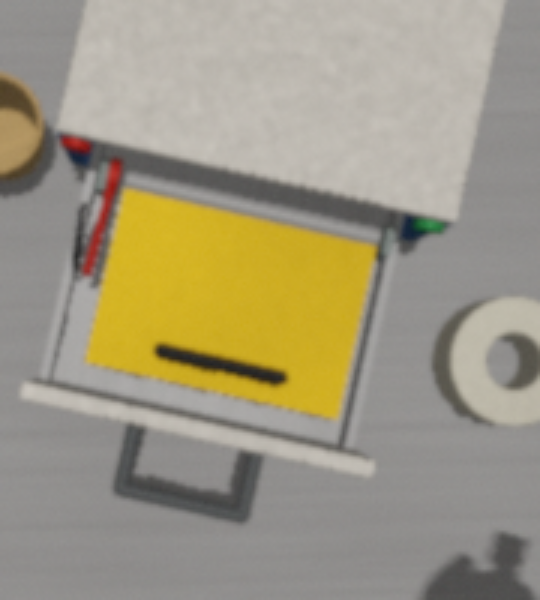

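The drawer is fully out. The side crop shows the red arm from about (190,385) to its tip at (285,353), and the black cover bar from (381,300) to (418,228). The top crop shows the arm tip at (90,272) and the cover bar from (160,350) to (282,378). Next I'll fit the cabinet pose and the index angle.

```bash
cat > fit.py <<'E'
from h import *
from scipy.optimize import least_squares
T=robot.get_image("top");S=robot.get_image("side")
e=lambda u,v:(u/3+220,v/3+100)
d=lambda u,v:(u/4+200,v/4+140)
# cab-frame points (x,y,z)
obs=[(T,e(160,351),(-.12,.037,.103)),(T,e(282,377),(-.12,-.037,.103)),
(T,e(125,188),(-.012,.09,.061)),(T,e(378,242),(-.012,-.09,.061)),(T,e(87,362),(-.14,.09,.061)),(T,e(338,420),(-.14,-.09,.061)),
(T,e(60,132),(0,.13,.138)),(T,e(456,220),(0,-.13,.138)),
(S,d(393,424),(-.14,.09,.061)),(S,d(466,241),(-.14,-.09,.061)),(S,d(283,210),(-.012,-.09,.061)),(S,d(125,320),(0,.13,.138)),(S,d(270,80),(0,-.13,.138)),
(S,d(381,302),(-.12,.037,.105)),(S,d(418,228),(-.12,-.037,.105))]
def W(p,X):
    c,s=np.cos(p[2]),np.sin(p[2]);return np.array([p[0]+c*X[0]-s*X[1],p[1]+s*X[0]+c*X[1],X[2]])
# free per-image offset of the side and top calibration: p[5:9] px
def res(p):
    r=[]
    for im,uv,X in obs:
        o=p[5:7] if im is T else p[7:9]; r+=list(proj(im,W(p,X))[0]+o-uv)
    tip=(-.010-.085*np.cos(p[3]),p[4],.058+.085*np.sin(p[3]))
    r+=list(proj(T,W(p,tip))[0]+p[5:7]-e(90,271));r+=list(proj(S,W(p,tip))[0]+p[7:9]-d(284,353))
    return np.r_[r,p[5:9]/2]
f=least_squares(res,[.69,0,-.23,.5,.1,0,0,0,0]);print(f.x,np.sqrt(np.diag(np.linalg.inv(f.jac.T@f.jac)))[:5]);print(f.fun.reshape(-1,2)[:17].round(1).tolist())
p=f.x
for φ in(0,p[3]): print("bar",φ,W(p,(-.010-.11*np.cos(φ)+.045*np.sin(φ),0,.058+.11*np.sin(φ)+.045*np.cos(φ))))
print("handle",W(p,(-.212,0,.116)))
print("tri tip",tri(S,d(284,353),T,e(90,271)),W(p,(-.010-.085*np.cos(p[3]),p[4],.058+.085*np.sin(p[3]))))
E
python3 fit.py
```

```text
[ 0.6906  0.0008 -0.2315  0.6126  0.0968  0.9491  0.5447  0.9296  0.5775] [0.003  0.0033 0.0051 0.0249 0.0018]
[[1.7, 0.5], [-2.1, -0.2], [-0.8, -1.7], [-0.3, -1.2], [-1.3, 0.9], [0.3, -0.2], [0.2, 0.7], [2.8, 0.8], [0.4, 0.5], [0.3, 1.0], [-2.2, 0.8], [-0.7, -1.0], [0.6, -0.7], [1.1, -0.2], [-0.1, 0.3], [-0.6, 0.4], [0.3, -0.7]]
bar 0 [0.5738 0.0283 0.103 ]
bar 0.6126427815735304 [0.6185 0.0178 0.1581]
handle [0.4843 0.0494 0.116 ]
tri tip [0.6349 0.1106 0.1011] [0.6354 0.1133 0.1069]
```

Emit:
jog_arm:
  targets:
    - {"tx": 2,"ty": 2.3,"tz": 0,"yaw": -0.3}
    - {"tx": 5,"ty": 5.6,"tz": 0,"yaw": -0.3}
    - {"tx": 8,"ty": 9,"tz": 0,"yaw": -0.3}
    - {"tx": 11,"ty": 12.3,"tz": 0,"yaw": -0.3}
    - {"tx": 14,"ty": 15.6,"tz": 0,"yaw": -0.3}
    - {"tx": 16.5,"ty": 18.4,"tz": 0,"yaw": -0.3}
    - {"tx": 18.2,"ty": 20.3,"tz": 0,"yaw": -0.3}
    - {"tx": 18.2,"ty": 20.3,"tz": 0,"yaw": -0.3}

```text
time: 9.6
tcp_pos: [0.5758, 0.0306, 0.2053]
tcp_rot: [0.0, 0.783, 0.622, 0.001]
contact_force: [-0.6, 0.1, -0.1]
width: 0.469
```

Emit:
jog_arm:
  targets:
    - {"tx": 0,"ty": 0,"tz": 0,"yaw": 0}
    - {"tx": 0,"ty": 0,"tz": 0,"yaw": 0}
    - {"tx": 0,"ty": 0,"tz": 0,"yaw": 0}
    - {"tx": 0,"ty": 0,"tz": 0,"yaw": 0}

```text
time: 10.0
tcp_pos: [0.5732, 0.0265, 0.2054]
tcp_rot: [-0.0, 0.785, 0.62, -0.0]
contact_force: [-0.1, -0.2, -0.2]
width: 0.468
```

Emit:
jog_arm:
  targets:
    - {"tx": 0.1,"ty": 0.2,"tz": -2.5,"yaw": 0}
    - {"tx": 0.1,"ty": 0.2,"tz": -5,"yaw": 0}
    - {"tx": 0.1,"ty": 0.2,"tz": -7.5,"yaw": 0}
    - {"tx": 0.1,"ty": 0.2,"tz": -10,"yaw": 0}
    - {"tx": 0.1,"ty": 0.2,"tz": -12,"yaw": 0}
    - {"tx": 0.1,"ty": 0.2,"tz": -12,"yaw": 0}
    - {"tx": 0.1,"ty": 0.2,"tz": -12,"yaw": 0}

```text
time: 10.7
tcp_pos: [0.5746, 0.0288, 0.0857]
tcp_rot: [-0.0, 0.785, 0.62, -0.0]
contact_force: [0.7, 1.2, 0.2]
width: 0.466
```

Emit:
jog_arm:
  targets:
    - {"tx": 0,"ty": 0,"tz": 0,"yaw": 0}
    - {"tx": 0,"ty": 0,"tz": 0,"yaw": 0}
    - {"tx": 0,"ty": 0,"tz": 0,"yaw": 0}
    - {"tx": 0,"ty": 0,"tz": 0,"yaw": 0}
    - {"tx": 0,"ty": 0,"tz": 0,"yaw": 0}
    - {"tx": 0,"ty": 0,"tz": 0,"yaw": 0}
    - {"tx": 0,"ty": 0,"tz": 0,"yaw": 0}
  fingers: 0
  squeeze: 80

```text
time: 11.4
tcp_pos: [0.5739, 0.0294, 0.0864]
tcp_rot: [-0.001, 0.785, 0.62, -0.001]
contact_force: [-4.0, -0.2, 5.0]
width: 0.085
```

Emit:
jog_arm:
  targets:
    - {"tx": 0.2,"ty": -0.05,"tz": 0.55,"yaw": 0}
    - {"tx": 0.39,"ty": -0.09,"tz": 1.08,"yaw": 0}
    - {"tx": 0.6,"ty": -0.15,"tz": 1.6,"yaw": 0}
    - {"tx": 0.88,"ty": -0.21,"tz": 2.1,"yaw": 0}
    - {"tx": 1.18,"ty": -0.28,"tz": 2.6,"yaw": 0}
    - {"tx": 1.48,"ty": -0.35,"tz": 3.05,"yaw": 0}
    - {"tx": 1.83,"ty": -0.43,"tz": 3.5,"yaw": 0}
    - {"tx": 2.19,"ty": -0.52,"tz": 3.93,"yaw": 0}

```text
time: 12.2
tcp_pos: [0.5963, 0.0238, 0.1244]
tcp_rot: [-0.0, 0.785, 0.62, -0.001]
contact_force: [2.4, -0.4, -16.5]
width: 0.083
```

Emit:
jog_arm:
  targets:
    - {"tx": 0.4,"ty": -0.09,"tz": 0.4,"yaw": 0}
    - {"tx": 0.83,"ty": -0.19,"tz": 0.8,"yaw": 0}
    - {"tx": 1.28,"ty": -0.3,"tz": 1.17,"yaw": 0}
    - {"tx": 1.28,"ty": -0.3,"tz": 1.17,"yaw": 0}
    - {"tx": 1.28,"ty": -0.3,"tz": 1.17,"yaw": 0}
    - {"tx": 1.28,"ty": -0.3,"tz": 1.17,"yaw": 0}

```text
time: 12.8
tcp_pos: [0.6086, 0.0207, 0.1367]
tcp_rot: [-0.0, 0.785, 0.62, -0.001]
contact_force: [-4.9, 0.1, -10.0]
width: 0.081
```

```bash
python3 - <<'E'
from h import *
S=robot.get_image("side");T=robot.get_image("top");save(S,"side2");save(T,"top2")
cv2.imwrite("pics/f.png",cv2.resize(S["color"][140:290,200:350,::-1],None,fx=4,fy=4))
E
```

```text
(no output)
```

View pics/f.png

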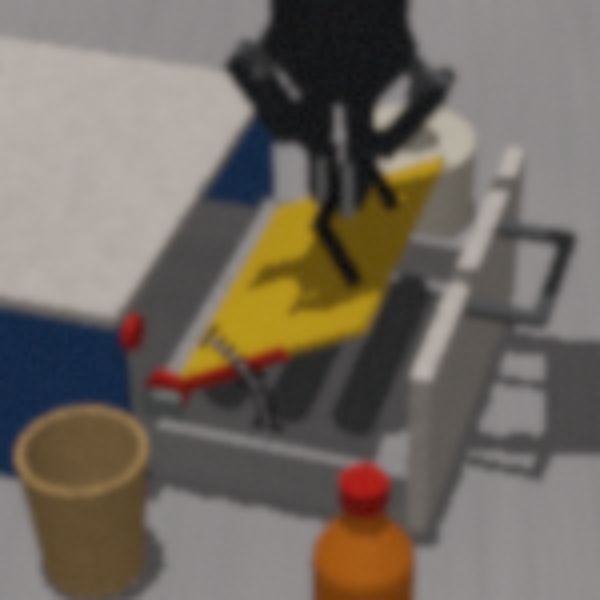

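The cover is up and gripped, nearly in line with the red arm. Its front corners are at crop (370,328) and (443,158), the arm tip is at (287,353), and the drawer front and handle are unmoved. Now I'll measure both angles from the coloured pixels.

```bash
cat > ang.py <<'E'
from h import *
from scipy.optimize import minimize_scalar, least_squares
p=np.array([.6906,.0008,-.2315]); off=np.array([.93,.58])
def W(X):
    c,s=np.cos(p[2]),np.sin(p[2]);X=np.atleast_2d(X);return np.c_[p[0]+c*X[:,0]-s*X[:,1],p[1]+s*X[:,0]+c*X[:,1],X[:,2]]
def pt(φ,r,y,n=0): # r ahead of hinge, n along normal
    return [-.010-r*np.cos(φ)+n*np.sin(φ),y,.058+r*np.sin(φ)+n*np.cos(φ)]
def run():
    S=robot.get_image("side"); im=S["color"].astype(float)
    for _ in range(3): im+=robot.get_image("side")["color"]
    im/=4; r,g,b=im[...,0],im[...,1],im[...,2]
    sub=np.zeros(r.shape,bool); sub[195:245,235:280]=1
    red=sub&(r>90)&(g<.45*r)
    v,u=np.nonzero(red); k=u>249.5; u,v=u[k],v[k]
    w=(r-g)[v,u]
    L=np.polyfit(u,v,1,w=np.sqrt(w)); print("red px",u.min(),u.max(),"line slope",L[0],"v@260",np.polyval(L,260))
    # cover: subpixel lower edge on blue-minus-red contrast per column
    yel=(r-b); pts=[]
    for c in range(274,291):
        col=yel[205:238,c]; j=np.nonzero(col>45)[0]
        if len(j): 
            j=j[-1]; a,b2=col[j],col[min(j+1,32)]; pts.append((c,205+j+(a-45)/(a-b2+1e-6)))
    pts=np.array(pts); print("edge",pts.round(1).tolist())
    q=lambda X:proj(S,W(X))+off
    slope=lambda A:(A[1,1]-A[0,1])/(A[1,0]-A[0,0])
    fi=minimize_scalar(lambda f:(slope(q([pt(f,.02,.0968),pt(f,.085,.0968)]))-L[0])**2,bounds=(.2,1),method="bounded").x
    print("index angle by slope",fi, "tip by model",[ (f,q([pt(f,.085,.0968)])[0].round(1)) for f in (.5,.55,.6,.65)])
    for f in (.45,.5,.55,.6,.65):
        A=q([pt(f,.13,.09,-.003),pt(f,.13,-.09,-.003),pt(f,.03,.09,-.003)]);print("cover",f,"FL",A[0].round(1),"FR",A[1].round(1),"slope",round((A[2,1]-A[0,1])/(A[2,0]-A[0,0]),3),"redslope",round(slope(q([pt(f,.02,.0968),pt(f,.085,.0968)])),3))
    s=robot.get_state();print(s["time"],s["tcp_pos"],s["contact_force"],s["width"])
    return S
if __name__=="__main__": run()
E
python3 ang.py
```

```text
red px 250 271 line slope -0.3138117071444644 v@260 231.29122343564114
edge [[274.0, 228.0], [275.0, 227.8], [276.0, 227.5], [277.0, 227.2], [278.0, 226.9], [279.0, 226.7], [280.0, 226.5], [281.0, 226.2], [282.0, 225.9], [283.0, 225.7], [284.0, 225.3], [285.0, 224.8], [286.0, 224.5], [287.0, 224.3], [288.0, 224.1], [289.0, 223.8], [290.0, 223.5]]
index angle by slope 0.5445800883787391 tip by model [(0.5, array([273.6, 230.8])), (0.55, array([272.7, 229.3])), (0.6, array([271.6, 227.9])), (0.65, array([270.5, 226.4]))]
cover 0.45 FL [293.8 227.7] FR [313.  183.6] slope -0.209 redslope -0.209
cover 0.5 FL [292.6 225.4] FR [312.  181.5] slope -0.263 redslope -0.263
cover 0.55 FL [291.2 223.1] FR [310.8 179.3] slope -0.321 redslope -0.32
cover 0.6 FL [289.7 220.8] FR [309.6 177.2] slope -0.382 redslope -0.382
cover 0.65 FL [288.  218.5] FR [308.2 175.1] slope -0.449 redslope -0.449
13.1 [0.6086 0.0207 0.1368] [-5.1983 -1.144  -9.7959] 0.08063286916951455
```

By slope and by position alike, the cover sits about 0.03 rad below the index. I'll nudge it up with slight outward bias.

Emit:
jog_arm:
  targets:
    - {"tx": 0.1,"ty": -0.02,"tz": 0.15,"yaw": 0}
    - {"tx": 0.21,"ty": -0.05,"tz": 0.3,"yaw": 0}
    - {"tx": 0.21,"ty": -0.05,"tz": 0.3,"yaw": 0}
    - {"tx": 0.21,"ty": -0.05,"tz": 0.3,"yaw": 0}

```text
time: 13.5
tcp_pos: [0.6109, 0.0202, 0.1387]
tcp_rot: [-0.0, 0.785, 0.62, -0.001]
contact_force: [-3.2, -1.7, -15.1]
width: 0.084
```

```bash
cat > cmp.py <<'E'
# measured image lines -> angle: slope of cover edge, its line offset; index likewise
from ang import *
S=run(); save(S,"side3")
cv2.imwrite("pics/g.png",cv2.resize(S["color"][190:250,225:345,::-1],None,fx=6,fy=6,interpolation=cv2.INTER_CUBIC))
o=cv2.imread("pics/side1.png")[...,::-1].astype(float);r,g=o[...,0],o[...,1]
sub=np.zeros(r.shape,bool); sub[195:245,235:280]=1
v,u=np.nonzero(sub&(r>90)&(g<.45*r));k=u>249.5;print("red slope before lift",np.polyfit(u[k],v[k],1,w=np.sqrt((r-g)[v[k],u[k]]))[0],np.polyval(np.polyfit(u[k],v[k],1),260))
E
python3 cmp.py
```

```text
red px 250 271 line slope -0.312873772784163 v@260 231.23311299870494
edge [[274.0, 227.1], [275.0, 226.8], [276.0, 226.5], [277.0, 226.2], [278.0, 225.9], [279.0, 225.7], [280.0, 225.4], [281.0, 225.0], [282.0, 224.8], [283.0, 224.5], [284.0, 224.1], [285.0, 223.7], [286.0, 223.4], [287.0, 223.0], [288.0, 222.7], [289.0, 222.5], [290.0, 222.2]]
index angle by slope 0.5437866427026534 tip by model [(0.5, array([273.6, 230.8])), (0.55, array([272.7, 229.3])), (0.6, array([271.6, 227.9])), (0.65, array([270.5, 226.4]))]
cover 0.45 FL [293.8 227.7] FR [313.  183.6] slope -0.209 redslope -0.209
cover 0.5 FL [292.6 225.4] FR [312.  181.5] slope -0.263 redslope -0.263
cover 0.55 FL [291.2 223.1] FR [310.8 179.3] slope -0.321 redslope -0.32
cover 0.6 FL [289.7 220.8] FR [309.6 177.2] slope -0.382 redslope -0.382
cover 0.65 FL [288.  218.5] FR [308.2 175.1] slope -0.449 redslope -0.449
13.7 [0.611  0.0202 0.1387] [ -4.4455  -3.8556 -15.8194] 0.08292104550632988
red slope before lift -0.3300892696435005 231.2587299447217
```

View pics/g.png

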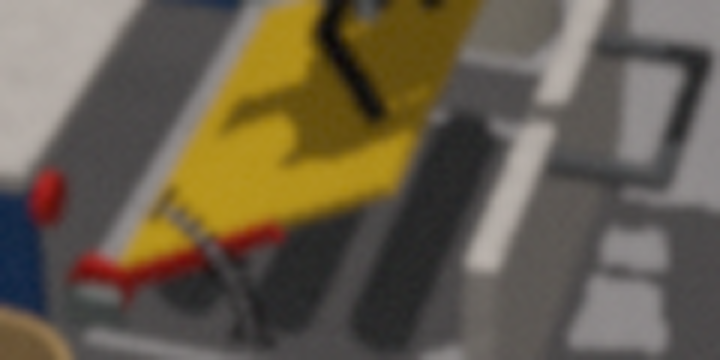

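```bash
cat > rel.py <<'E'
from ang import *
def redline(c):
    x=np.clip(c[...,0]-c[...,1]-70,0,None); us=np.arange(251,270); vs=np.arange(215,242)
    w=x[215:242,251:270]; cen=(w*vs[:,None]).sum(0)/w.sum(0)
    k=np.ones(len(us),bool)
    for _ in range(3):
        L=np.polyfit(us[k],cen[k],1); k=abs(np.polyval(L,us)-cen)<.5
    h=x[222:236].sum(0); full=np.median(h[252:268]); tip=269+h[270-1:276].sum()/full-.5
    return L,np.polyval(L,260),tip,k.sum()
def coveredge(c):
    y=c[...,0]-c[...,2]; pts=[]
    for u in range(275,290):
        col=y[212:236,u]; j=np.nonzero(col>45)[0][-1]; hi=col[max(j-4,0):j-1].mean(); lo=col[j+3:j+6].mean(); t=(hi+lo)/2
        j=np.nonzero(col>t)[0][-1]; pts.append((u,212+j+(col[j]-t)/(col[j]-col[j+1])))
    return np.polyfit(*np.array(pts).T,1)
if __name__=="__main__":
    S=robot.get_image("side"); now=np.mean([robot.get_image("side")["color"].astype(float) for _ in range(4)],0)
    b4=cv2.imread("pics/side1.png")[...,::-1].astype(float)
    A=redline(b4);B=redline(now);print("before",A);print("now",B)
    C=coveredge(now);print("cover",C,np.polyval(C,282))
    q=lambda X:proj(S,W(X))+off
    def line(f,r0,r1,y,n): 
        a=q([pt(f,r0,y,n),pt(f,r1,y,n)]); return np.polyfit(a[:,0],a[:,1],1)
    for R in(A,B):
      for yi in(.0945,.0968,.099):
        def res(z):
            fi,fc,du,dv=z; sh=lambda L,u:np.polyval(L,u-du)+dv
            Li=line(fi,.02,.085,yi,0);Lc=line(fc,.03,.13,.09,-.003)
            return [(Li[0]-R[0][0])/.012,(sh(Li,260)-R[1])/.2,(q([pt(fi,.085,yi)])[0,0]+du-R[2]-.0)/.6,(Lc[0]-C[0])/.012,(sh(Lc,282)-np.polyval(C,282))/.2,du/1,dv/1]
        f=least_squares(res,[.55,.55,0,0]);print(yi,f.x,"diff",f.x[0]-f.x[1],f.fun.round(1))
    s=robot.get_state();print(s["time"],s["tcp_pos"],s["contact_force"])
E
python3 rel.py
```

```text
rel.py:4: RuntimeWarning: invalid value encountered in divide
  w=x[215:242,251:270]; cen=(w*vs[:,None]).sum(0)/w.sum(0)
Traceback (most recent call last):
  File "rel.py", line 19, in <module>
    A=redline(b4);B=redline(now);print("before",A);print("now",B)
  File "rel.py", line 7, in redline
    L=np.polyfit(us[k],cen[k],1); k=abs(np.polyval(L,us)-cen)<.5
TypeError: expected non-empty vector for x
```

```bash
sed -i 's/-70,0,None/-60,0,None/; s/w.sum(0)$/(w.sum(0)+1e-9)/; s/k=np.ones(len(us),bool)/k=w.sum(0)>.5*np.median(w.sum(0))/; s/k=abs(np.polyval(L,us)-cen)<.5/k\&=abs(np.polyval(L,us)-cen)<.6/' rel.py; python3 rel.py
```

```text
before (array([ -0.3278, 316.0548]), np.float64(230.81894711827238), np.float64(270.3529411764706), np.int64(14))
now (array([ -0.3397, 319.2355]), np.float64(230.9032996044877), np.float64(270.8909090909091), np.int64(13))
cover [ -0.3139 312.4453] 223.9181828962131
0.0945 [ 0.5576  0.5528 -1.9289 -1.2756] diff 0.004757639716194917 [-0.2 -0.1  0.9 -0.8  0.4 -1.9 -1.3]
0.0968 [ 0.5615  0.5462 -1.68   -1.7197] diff 0.015305834175142752 [-0.5  0.3  0.7 -0.2  0.1 -1.7 -1.7]
0.099 [ 0.5653  0.5398 -1.4492 -2.1413] diff 0.025507552370833908 [-0.8  0.6  0.4  0.4 -0.2 -1.4 -2.1]
0.0945 [ 0.5646  0.5565 -1.4232 -1.2352] diff 0.00811175788775853 [ 0.1 -0.3  0.6 -1.2  0.5 -1.4 -1.2]
0.0968 [ 0.5685  0.5499 -1.175  -1.6804] diff 0.018596923861773362 [-0.2  0.1  0.4 -0.6  0.2 -1.2 -1.7]
0.099 [ 0.5722  0.5434 -0.9451 -2.1029] diff 0.02873901281445479 [-0.6  0.5  0.1  0.1 -0.  -0.9 -2.1]
14.2 [0.6112 0.0201 0.1389] [ -4.0208  -3.8039 -15.4711]
```

Emit:
jog_arm:
  targets:
    - {"tx": 0.07,"ty": -0.02,"tz": 0.1,"yaw": 0}
    - {"tx": 0.13,"ty": -0.03,"tz": 0.18,"yaw": 0}
    - {"tx": 0.13,"ty": -0.03,"tz": 0.18,"yaw": 0}
    - {"tx": 0.13,"ty": -0.03,"tz": 0.18,"yaw": 0}
    - {"tx": 0.13,"ty": -0.03,"tz": 0.18,"yaw": 0}

```text
time: 14.7
tcp_pos: [0.6129, 0.0197, 0.1403]
tcp_rot: [0.0, 0.785, 0.62, -0.0]
contact_force: [-0.9, -4.2, -20.4]
width: 0.08
```

```bash
python3 rel.py; python3 - <<'E'
from h import *
S=robot.get_image("side");T=robot.get_image("top")
s=cv2.resize(S["color"][150:290,190:350,::-1],None,fx=2.5,fy=2.5);t=cv2.resize(T["color"][100:240,210:370,::-1],None,fx=2.5,fy=2.5)
cv2.imwrite("pics/k.png",np.hstack([s,t]))
a=cv2.imread("pics/side1.png").astype(int)[...,::-1];d=lambda i:i[188:230,320:345]
# drawer front/handle shift since fully out (phase correlation on handle + front patch)
sl=np.s_[215:262,300:325]
for sl in(np.s_[190:225,322:346],np.s_[225:270,300:322]):
    g=lambda i:i[sl].mean(-1).astype(np.float32)
    print("shift px",cv2.phaseCorrelate(g(a),g(S["color"].astype(int)),cv2.createHanningWindow(g(a).shape[::-1],cv2.CV_32F)))
E
```

```text
before (array([ -0.3278, 316.0548]), np.float64(230.81894711827238), np.float64(270.3529411764706), np.int64(14))
now (array([ -0.342 , 319.8053]), np.float64(230.8836622502949), np.float64(270.8374485596708), np.int64(14))
cover [ -0.3531 322.5584] 222.98349272919177
0.0945 [ 0.5612  0.5769 -1.8685 -1.1485] diff -0.015675199013229335 [-0.6  0.2  0.9 -0.   0.  -1.9 -1.1]
0.0968 [ 0.5651  0.5706 -1.6164 -1.594 ] diff -0.005494109126362057 [-0.9  0.6  0.7  0.6 -0.3 -1.6 -1.6]
0.099 [ 0.5689  0.5645 -1.3822 -2.0169] diff 0.004356580540338384 [-1.2  0.9  0.4  1.2 -0.5 -1.4 -2. ]
0.0945 [ 0.5698  0.5809 -1.3843 -1.0916] diff -0.011104053987069706 [-0.2  0.   0.6 -0.4  0.2 -1.4 -1.1]
0.0968 [ 0.5736  0.5746 -1.1332 -1.538 ] diff -0.001008879859645928 [-0.6  0.4  0.4  0.2 -0.1 -1.1 -1.5]
0.099 [ 0.5772  0.5685 -0.9002 -1.9617] diff 0.008759883094427212 [-0.9  0.8  0.1  0.8 -0.4 -0.9 -2. ]
14.95 [0.613  0.0197 0.1403] [  0.4741  -5.6086 -21.6442]
shift px ((0.04848739039137584, -0.3295250452844982), 1.0033663009051923)
shift px ((-0.14235627880528057, 0.4428069196843829), 0.9685584019731592)
```

View pics/k.png

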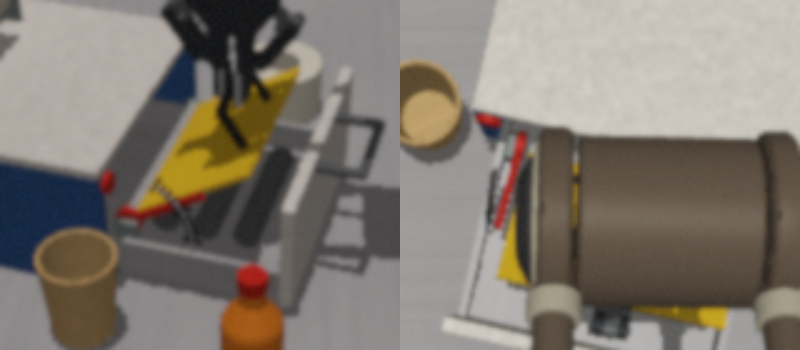

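Index and cover now agree to about 0.01 rad. The drawer front shows no measurable shift and the arm is at rest, so I'm handing in.

```bash
python3 -c "
from h import *
s=robot.get_state();print(s['time'],s['tcp_pos'],abs(s['dq']).max(),s['contact_force'],s['width']);print(robot.finish_job())"
```

```text
15.05 [0.6129 0.0197 0.1403] 0.0020651829337798838 [ -0.7402  -5.0607 -20.669 ] 0.07973190103576838
the job is handed in; nothing more can be done
None
```

The job is handed in at 15 s: the drawer is fully out, and the gripper is holding the cover by its bar in line with the red arm, at rest.

- **Drawer:** I pulled it until it reached its end stop; the pull force rose with no further travel. While the cover was being held, the picture showed the drawer front shifted by less than 0.5 px.
- **Cover angle:** The last fit gave the cover about 0.57 rad and the red arm 0.565–0.574 rad, a difference of about 0.005 rad or less. Changing the assumed sideways position of the red arm moves that difference by up to about ±0.015 rad.
- **Red arm:** A rougher measurement before the lift, from the arm's tip alone, put the arm at 0.61 ± 0.03 rad. I went by the direct comparison of cover and arm in the same picture instead. The arm's image line did not move visibly, so I don't believe it was pushed.
- **Grip and forces:** The fingers are closed on the bar with an 80 N grip. At the end the tool felt about 21 N downward and almost no force along the drawer's slide.
- **Bystanders:** The cup and bottle stand where they did in the last pictures. The label roll was partly hidden by the gripper there. The arm never touched any of the three.

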